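Feed one wooden blank to the burning place

ROBOT

A 6-joint arm with a two-finger parallel gripper is mounted at the origin on the work surface. World frame = base frame: x ahead of the robot, y to its left, z up, the work surface at z = 0. Lengths are in m, angles in rad, forces in N, time in s.
With the tool pointing down it reaches from about 0.375 to 0.925 m from the base axis. Payload 5.7 kg.
Tool frame: the origin (TCP) lies on the centre line of the jaws, within the pads' length; the fingertips stand 11 mm ahead of it and the grasp point (between the pads) lies 8 mm behind it (robot.tcp_to_tips is the distance from the TCP to the fingertips, in m); z points along the fingers, x is the direction in which the jaws open and shut, and the axes are right-handed (so a half turn about z gives the same grasp; the last joint's range is limited). The gripper opens to 85 mm and grips with 20 to 120 N. Pads are 22 mm wide; open, the fingers measure 114 mm over their backs; the gripper's body (76 mm by 85 mm) begins 54 mm behind the grasp point. The pads swing forward as they close: fully open they stand 13 mm farther back than shut.
Start: joints at [1.018, 0.359, 1.51, -0, 1.272, -0.115], TCP at [0.254, 0.543, 0.242] pointing down, gripper open.
Joint ranges: [-2.97, 2.97], [-1.01, 2.36], [0.21, 2.38], [-0.96, 4.11], [0.2, 2.71], [-2.98, 2.98]. Speed limits (rad/s): [2.39, 2.39, 3.14, 3.14, 3.14, 3.14].

INTERFACE

Orientations are given as a rotation vector (axis times angle).
In Python, from rig import status, cams, robot, models gives the robot as it stands. The module is installed in compiled form; this text tells all that it offers.
- The arm moves only by the tool arm_command, never from a script. Its argument "steps" is a list that holds one entry, the list of rows, each a list of 7 numbers: the gripper command: -1 is fully open, 1 is shut, values between are in proportion, then the shift along the tool's x, y, z in m, then the turn, a rotation vector about the tool's x, y, z in rad. In form: [[[grip, dx, dy, dz, ax, ay, az], ...]]. A call has 1 to 12 rows; each row shifts and turns the commanded pose from where the row before left it, along the tool's axes as they then stand; what a row does not reach is not made up. A row lasts 1/8 s, in which the tool goes at most 62.5 mm and 10.7 degrees, less where a joint would pass 70% of its speed; a pose out of reach is approached as far as the arm can. A call with a gripper value outside its range is refused whole. The fingers move at their own pace and stop on an object; the grip force is fixed at half the most. Time passes only in rows, so rows that do not move let the fingers close. It gives the time, the measured TCP pose, the force and the opening at its end, in the units of the state.
- status.read_state(): the state, without advancing time (a new reading comes with each control period).
- cams.read_camera(name): name is "side" or "top"; returns (picture, depth): 420x560x3 uint8, blue, green, red; 420x560 float32, m along the optical axis (not along the pixel's ray), 0 where there is no reading.
- cams.get_calibration(name): a dict with "fx", "fy", "cx", "cy" (pixels), "eye" and "attitude" of the camera in the world. Camera axes: x right, y up, looking along -z (the intrinsics and any distortion apply to the point x, -y, -z); pixel columns grow to the right and rows downward; lengths in m; the calibration is good to about 2 mm. A picture is of the moment at which its call begins. get_calibration takes no time and is no camera call.
- robot.close_job(): hands the job in, once; it reports no verdict.
Trained networks look in the newest picture that a camera, given by its name, has taken for a name from the list of things; names that differ only in an ending like _2 or _b are one class to them, and where a whole thing is asked for, a point or a joint stands for the part that bears it (a point fixed in the world has none). Each returns a list of dicts, best first, with "p" (0 to 1); they miss things now and then, are a little off and sometimes report something else, mostly with a low value. They report only what shows in the picture. A call takes as long as a camera call. They do not tell look-alikes from the thing itself.
- models.regions_of(camera, target): "mask" (420x560 bool, what is visible of it) and "bbox" ([left, top, width, height] in pixels, round what is visible of it).
The state is a dict: "time": time; "joint_pos": joint angles; "dq": joint speeds; "effort": joint torques, N m; "tool_pos": TCP position; "orientation": TCP orientation; "contact_force": force on the tool from outside, world axes, zero at the start; "torque": the same for the moment, N m; "opening": finger opening in m.
Only numpy, scipy, OpenCV 4.12 (cv2) and the standard library are available. Lean on these libraries where they do the work, as an engineer would, in place of code of your own. Each camera call takes 0.05 s, during which the arm holds its last target.

TASK

Press the plunger of the blank dispenser all the way down once, so that a single wooden blank comes out at the front, and let it spring back up. Then, with the fingertips, nudge that blank aside along the bench and home into the empty V-stop until it touches both faces of the notch. Only push it, never pick it up; leave the blank in the other stop, the ones in the hopper and everything else on the bench where they are.

Things in the scene. Friction and masses are not known exactly. Their poses are not given: they have to be found in the camera images.
- dispenser: blank dispenser: grey metal frame 148 mm long (x), 91 mm wide over its foot lugs, screwed to the bench, which is its floor. Origin on the bench under the axis of the square hopper (72 mm tall, slotted front); own -x points out of the front. The rails end 34 mm before the origin; the crank frame reaches 114 mm behind it, 86 mm tall (guide bush 100 mm)
- dispenser_exit (a point): point on the bench 65 mm in front of the dispenser's origin, clear of the hopper, where the centre of a blank comes to lie, flat, within about 10 mm, after an unhurried press; a quick press slides it up to some 50 mm further out
- plunger_top (a point): centre of the top of the black mushroom knob (38 mm across) of the dispenser's plunger, 86 mm behind the dispenser's origin; 136 mm above the bench when up, 103 mm when pressed to its stop
- plunger (a joint): how far the plunger is pressed, straight down: 0 = up, 0.033 m = at its stop. A spring returns it: about 5 N to start, 10 N at the bottom. A bell crank drives a flat blade forward twice as far, which pushes the lowest blank out of the front; when the plunger is let up the blade draws back and the next blank drops
- blank1: round beech blank, 50 mm across, 10 mm thick, about 13 g; origin at the centre of its underside. The lowest of the four in the hopper, the one that comes out
- blank2: round beech blank, 50 mm across, 10 mm thick, about 13 g; origin at the centre of its underside. Second from below in the hopper; it has to stay in
- blank3: round beech blank, 50 mm across, 10 mm thick, about 13 g; origin at the centre of its underside. Third in the hopper
- blank4: round beech blank, 50 mm across, 10 mm thick, about 13 g; origin at the centre of its underside. Top one in the hopper
- stop_empty_seat (a point): point on the bench under the centre of a blank that touches both faces of the empty V-stop: a wooden block 94 mm wide, 18 mm tall, screwed to the bench, with a right-angled notch. Own +x points from the open mouth (robot side) into the notch; the corner lies 35 mm beyond the seat point, the back 57 mm; the tips of the notch lie level with it, 36 to 45 mm to either side
- stop_used_seat (a point): the same point of the other, equal V-stop, which already holds a blank
- blank_used: round beech blank, 50 mm across, 10 mm thick, about 13 g; origin at the centre of its underside. It lies in the other V-stop and stays there
- jar: brown glass jar with a black lid, 44 mm wide, 50 mm tall; origin at the centre of its underside; a bystander
- reel: white ceramic reel, 42 mm wide, 42 mm tall; origin at the centre of its underside; a bystander
- tape: roll of paper tape lying flat, 90 mm across, 24 mm tall; origin at the centre of its underside; a bystander
- sander: cork sanding block 92 x 56 x 30 mm; origin at the centre of its underside; a bystander
- pencil: flat red carpenter's pencil, 185 mm long, 8 mm thick; origin at the centre of its underside; a bystander
- brush: flat paint brush with a wooden handle, lying flat; origin about its middle; a bystander
- marker: black marker pen lying flat, 110 mm long; origin at the centre of its underside; a bystander
Mind the look-alikes: they are no part of the job. What is shaped like the part that bears stop_empty_seat but blue, red or turquoise is not meant.

How it is judged:
On the way, in this order (a step that is already met when the one before it is completed fails the run):
1. the plunger is pressed down to its stop (value of joint plunger above 0.03 m), for 0.05 s.
2. the plunger is up again and one blank lies in front of the dispenser (value of joint plunger below 0.004 m and x of blank1 in the frame of dispenser below -0.055 m), for 0.2 s.
3. the blank lies home in the empty V-stop (horizontal distance between blank1 and stop_empty_seat below 0.006 m), for 0.2 s.
At the end, for the whole second after the job is handed in: The ejected blank lies flat and at rest in the empty V-stop, its centre within 6 mm of the seat point; the plunger is up (within 4 mm); the other three blanks are still in the hopper (within 6 mm of its axis in x and y); the blank in the other stop is still seated (within 8 mm) (horizontal distance between blank1 and stop_empty_seat below 0.006 m and height (world z) of blank1 below 0.003 m and angle between blank1's own z axis and vertical below 0.06 rad and linear speed of blank1 below 0.01 m/s and value of joint plunger below 0.004 m and x of blank2 in the frame of dispenser between -0.006 and 0.006 m and y of blank2 in the frame of dispenser between -0.006 and 0.006 m and x of blank3 in the frame of dispenser between -0.006 and 0.006 m and y of blank3 in the frame of dispenser between -0.006 and 0.006 m and x of blank4 in the frame of dispenser between -0.006 and 0.006 m and y of blank4 in the frame of dispenser between -0.006 and 0.006 m and horizontal distance between blank_used and stop_used_seat below 0.008 m); the robot touches nothing.
It fails at once if the blank is picked up (its underside more than 10 mm above the bench) (height (world z) of blank1 above 0.01 m).
It fails at once if a second blank is pressed out or pulled from the hopper (x of blank2 in the frame of dispenser below -0.01 m or height (world z) of blank2 above 0.02 m or height (world z) of blank3 above 0.03 m or height (world z) of blank4 above 0.04 m).
It fails at once if the blank in the other stop is disturbed (moved more than 8 mm) (distance of blank_used from where it was at the start of the episode above 0.008 m).
It fails at once if a bystander is disturbed (moved more than 15 mm) (distance of any of jar, reel, tape, sander, pencil, brush, marker from where it was at the start of the episode above 0.015 m).
It also fails if it takes over 70 s, if anything falls off the work surface, if the arm or the gripper's body presses on something with over 40 N, if the wrist force passes 120 N, or if a joint passes its speed limit or range.

## Working session

There is one attempt and no reset: what is moved stays moved. The work goes in short steps, Python scripts to look and compute and a tool call to move; the robot and the scene stay as the last step left them, time stands still between calls to the robot, and variables do not carry over. Pictures are saved under pics/ and viewed, and the job is handed in when it is done.

Besides the shell and the picture viewer there is one more tool, called by a JSON object that holds its "op" and its "data", one argument or row to a line. arm_command: Moves the arm, as the interface text tells. Its arguments: {"type":"object","properties":{"steps":{"type":"array","items":{"type":"array","items":{"type":"array","items":{"type":"number"}}}}},"required":["steps"]}

```bash
mkdir -p pics; python3 - <<'E'
from rig import status,cams,robot,models
import cv2,numpy as np
print(status.read_state()); print(robot.tcp_to_tips)
for n in("top","side"):
    im,d=cams.read_camera(n); cv2.imwrite(f"pics/{n}0.png",im); np.save(f"{n}0.npy",d)
    print(n,cams.get_calibration(n))
E
```

```text
{'time': 0.0, 'joint_pos': array([ 1.01789125e+00,  3.59539079e-01,  1.51143787e+00, -5.98224009e-06,
        1.27250967e+00, -1.15142089e-01]), 'dq': array([4.71315127e-04, 1.48626526e-03, 9.44757580e-05, 7.69419399e-04,
       1.01951760e-03, 7.21338895e-04]), 'effort': array([ 1.61321394e-03, -5.27636039e+01, -2.78620684e+01, -1.58367220e-05,
        1.31630071e-02, -2.17718417e-05]), 'tool_pos': array([0.25402801, 0.54283549, 0.24143122]), 'orientation': array([ 2.65009529,  1.68563628, -0.00267246]), 'contact_force': array([-0.22540607, -0.01909718, -0.61452048]), 'torque': array([ 0.00601712,  0.04445667, -0.00776054]), 'opening': 0.08531379407638658}
0.011
top {'fx': 460.3428032868623, 'fy': 460.3428032868623, 'cx': 279.8731519570176, 'cy': 208.50355850280388, 'eye': array([0.33643119, 0.04607444, 1.58403539]), 'attitude': array([ 0.0762527 , -0.0975458 , -1.59710748])}
side {'fx': 495.8614897835682, 'fy': 495.8614897835682, 'cx': 277.94169357212377, 'cy': 210.82839493619218, 'eye': array([0.47751365, 1.17903639, 0.98751216]), 'attitude': array([ 0.01608198, -1.37321329, -2.79883677])}
```

View pics/top0.png

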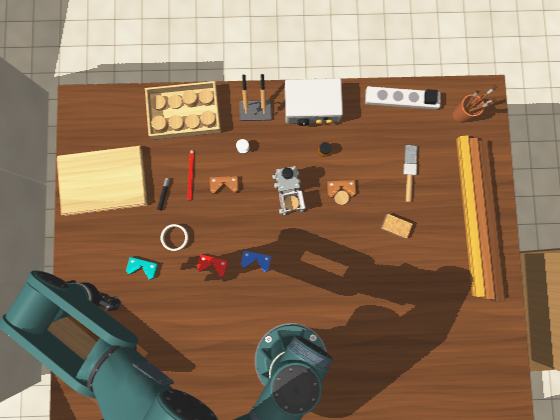

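View pics/side0.png

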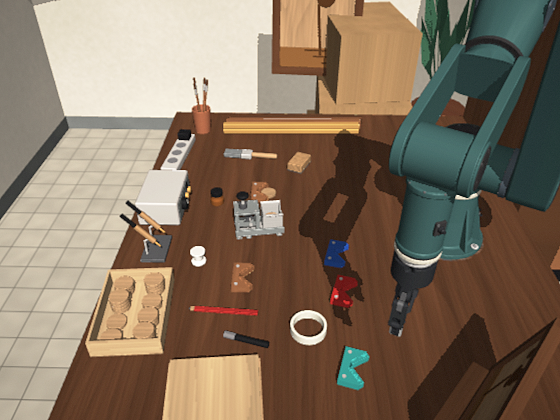

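```bash
cat > h.py <<'E'
import numpy as np,cv2
from scipy.spatial.transform import Rotation as R
from rig import cams
def cal(n):
    c=cams.get_calibration(n); return c,R.from_rotvec(c['attitude']).as_matrix()
def proj(n,P):
    c,M=cal(n); q=(np.atleast_2d(P)-c['eye'])@M
    return np.c_[c['cx']+c['fx']*q[:,0]/-q[:,2], c['cy']-c['fy']*q[:,1]/-q[:,2]]
def ray(n,uv):
    c,M=cal(n); uv=np.atleast_2d(uv).astype(float)
    d=np.c_[(uv[:,0]-c['cx'])/c['fx'],-(uv[:,1]-c['cy'])/c['fy'],-np.ones(len(uv))]
    return c['eye'],d@M.T
def onz(n,uv,z):
    e,d=ray(n,uv); return e+d*((z-e[2])/d[:,2])[:,None]
def cloud(n,D,mask):
    v,u=np.nonzero(mask&(D>0)); e,d=ray(n,np.c_[u,v]); return e+d*D[v,u][:,None]
E
python3 - <<'E'
from h import *
from rig import models
for n in("top","side"):
    im,_=cams.read_camera(n); D=np.load(f"{n}0.npy")
    out=im.copy()
    for t in("dispenser","plunger_top","stop_empty_seat","blank1","blank_used","jar","reel","tape","sander","pencil","brush","marker"):
        for k,r in enumerate(models.regions_of(n,t)[:6]):
            if r['p']<.2: continue
            P=cloud(n,D,r['mask']); 
            np.save(f"m_{n}_{t}_{k}.npy",r['mask'])
            print(n,t,k,round(r['p'],2),r['bbox'],r['mask'].sum(),P.mean(0).round(3),P.min(0).round(3),P.max(0).round(3))
E
```

```text
top dispenser 0 0.68 [272.0, 165.1, 29.5, 49.9] 828 [ 0.575 -0.005  0.072] [ 0.491 -0.061 -0.005] [0.645 0.046 0.143]
top plunger_top 0 0.53 [283.9, 167.2, 9.6, 10.0] 101 [ 0.61  -0.001  0.136] [ 0.593 -0.018  0.128] [0.631 0.017 0.143]
top stop_empty_seat 0 0.9 [125.2, 256.3, 29.1, 24.9] 366 [0.325 0.491 0.018] [ 0.287  0.445 -0.003] [0.356 0.544 0.029]
top stop_empty_seat 1 0.84 [240.4, 249.2, 28.2, 21.0] 283 [0.338 0.113 0.019] [0.302 0.067 0.009] [0.365 0.159 0.029]
top stop_empty_seat 2 0.7 [209.3, 175.9, 25.6, 16.2] 318 [0.603 0.213 0.019] [0.573 0.168 0.   ] [0.627 0.26  0.029]
top stop_empty_seat 3 0.7 [197.7, 253.6, 25.7, 23.6] 332 [0.327 0.257 0.019] [ 0.289  0.209 -0.001] [0.359 0.308 0.027]
top stop_empty_seat 4 0.45 [283.0, 196.6, 14.0, 14.3] 182 [ 0.527 -0.014  0.04 ] [ 0.503 -0.041 -0.002] [0.551 0.012 0.075]
top blank1 0 0.48 [288.1, 196.2, 8.2, 15.3] 135 [ 0.524 -0.015  0.041] [ 0.504 -0.036  0.032] [0.545 0.005 0.048]
top blank_used 0 0.66 [331.6, 189.7, 14.8, 15.1] 186 [ 0.544 -0.189  0.01 ] [ 0.517 -0.216 -0.005] [ 0.571 -0.164  0.02 ]
top jar 0 0.67 [319.9, 141.8
[... 2272 characters left out ...]
55 0.17  0.049]
side tape 0 0.77 [288.2, 308.2, 39.3, 35.7] 719 [0.423 0.386 0.016] [ 0.379  0.316 -0.004] [0.47  0.432 0.031]
side sander 0 0.88 [289.6, 155.3, 20.1, 17.0] 331 [ 0.444 -0.357  0.025] [ 0.402 -0.424  0.001] [ 0.483 -0.317  0.037]
side pencil 0 0.77 [188.4, 304.8, 67.0, 8.6] 403 [0.639 0.332 0.008] [ 0.552  0.312 -0.002] [0.728 0.343 0.016]
side pencil 1 0.59 [291.5, 311.3, 32.5, 32.2] 628 [0.424 0.388 0.018] [ 0.381  0.322 -0.004] [0.467 0.432 0.031]
side brush 0 0.73 [226.0, 151.0, 50.8, 6.3] 326 [ 0.638 -0.424  0.016] [ 0.529 -0.456  0.   ] [ 0.722 -0.406  0.027]
side marker 0 0.79 [224.0, 331.4, 47.5, 18.6] 346 [0.573 0.427 0.014] [ 0.519  0.393 -0.002] [0.63  0.446 0.025]
```

```bash
python3 - <<'E'
import cv2
a=cv2.imread("pics/top0.png")[130:230,200:370]; cv2.imwrite("pics/topc.png",cv2.resize(a,None,fx=4.7,fy=4.7,interpolation=cv2.INTER_CUBIC))
a=cv2.imread("pics/side0.png")[170:310,180:310]; cv2.imwrite("pics/sidec.png",cv2.resize(a,None,fx=4.2,fy=4.2,interpolation=cv2.INTER_CUBIC))
E
```

```text
(no output)
```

View pics/topc.png

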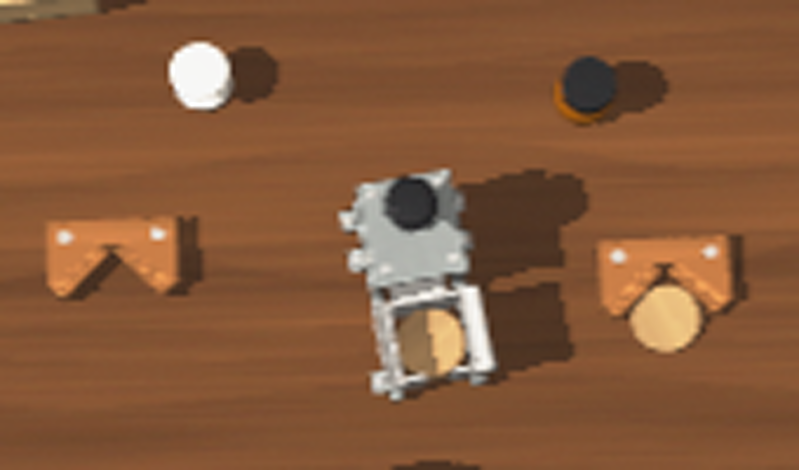

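View pics/sidec.png

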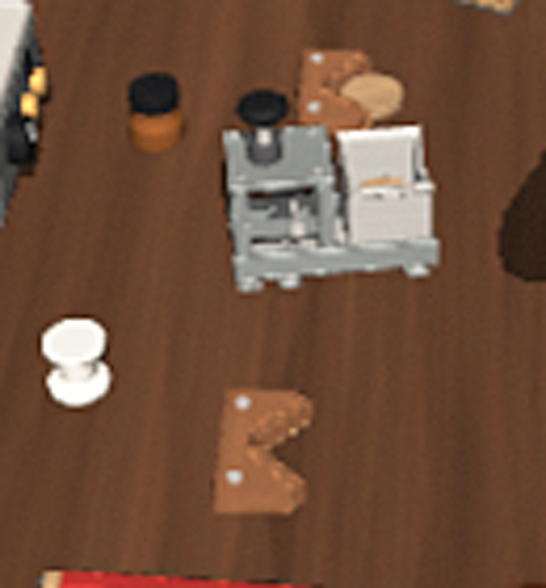

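```bash
cat > fit.py <<'E'
from h import *
from scipy.optimize import minimize
V=np.array([[57,47],[57,-47],[8,-47],[0,-43],[0,-36],[35,0],[0,36],[0,43],[8,47]])/1000
def render(n,p,S=8):
    x,y,a=p; c,s=np.cos(a),np.sin(a); W=V@np.array([[c,s],[-s,c]])+[x,y]
    m=np.zeros((420*0+1,1))
    q0=proj(n,np.c_[W,np.zeros(9)]); q1=proj(n,np.c_[W,np.full(9,.018)])
    return q0,q1
def mask(n,p,box,S=6):
    q0,q1=render(n,p); l,t,w,h=box
    im=np.zeros((h*S,w*S),np.uint8); f=lambda q:np.round(((q-[l,t]+.5)*S-.5)*16).astype(np.int32)
    a,b=f(q0),f(q1); cv2.fillPoly(im,[b],1,shift=4)
    for i in range(9):
        j=(i+1)%9; cv2.fillPoly(im,[np.array([a[i],a[j],b[j],b[i]])],1,shift=4)
    return cv2.resize(im.astype(np.float32),(w,h),interpolation=cv2.INTER_AREA)
E
python3 - <<'E'
from fit import *
obs={'top':np.load('m_top_stop_empty_seat_2.npy'),'side':np.load('m_side_stop_empty_seat_1.npy')}
bx={'top':(199,166,46,36),'side':(220,254,44,48)}
# colour masks too
for n in obs:
    im=cv2.imread(f'pics/{n}0.png'); l,t,w,h=bx[n]
    c=im[t:t+h,l:l+w].astype(int); 
    hsv=cv2.cvtColor(im,cv2.COLOR_BGR2HSV)[t:t+h,l:l+w]
    print(n,obs[n].sum())
def cost(p,names): 
    r=0
    for n in names:
        l,t,w,h=bx[n]; o=obs[n][t:t+h,l:l+w].astype(float); r+=np.abs(o-mask(n,p,bx[n])).sum()/o.sum()
    return r
for names in (['top'],['side'],['top','side']):
    best=None
    for a0 in(-.1,0,.1):
        r=minimize(cost,[.575,.214,a0],args=(names,),method='Nelder-Mead',options=dict(initial_simplex=[[.575,.214,a0],[.583,.214,a0],[.575,.222,a0],[.575,.214,a0+.1]]))
        if best is None or r.fun<best.fun: best=r
    print(names,best.x.round(4),best.fun)
for n in ('top','side'):
    im=cv2.imread(f'pics/{n}0.png'); l,t,w,h=bx[n]; q0,q1=render(n,best.x); S=8
    c=cv2.resize(im[t:t+h,l:l+w],None,fx=S,fy=S,interpolation=cv2.INTER_CUBIC)
    for q,col in((q0,(0,255,0)),(q1,(255,255,0))): cv2.polylines(c,[np.round((q-[l,t]+.5)*S).astype(int)],True,col,1)
    cv2.imwrite(f'pics/fit_{n}.png',c)
# blank_used centre -> check
E
python3 -c "
import cv2,numpy as np
a=cv2.imread('pics/fit_top.png');b=cv2.imread('pics/fit_side.png')
o=np.zeros((400,730,3),np.uint8);o[:a.shape[0],:a.shape[1]]=a;o[:b.shape[0],370:370+b.shape[1]]=b[:400];cv2.imwrite('pics/fit.png',o)"
```

```text
top 318
side 491
['top'] [0.5704 0.2143 0.0226] 0.18649545846706103
['side'] [0.5725 0.2123 0.0411] 0.1180131257096279
['top', 'side'] [0.5717 0.214  0.016 ] 0.3384128862271245
```

View pics/fit.png

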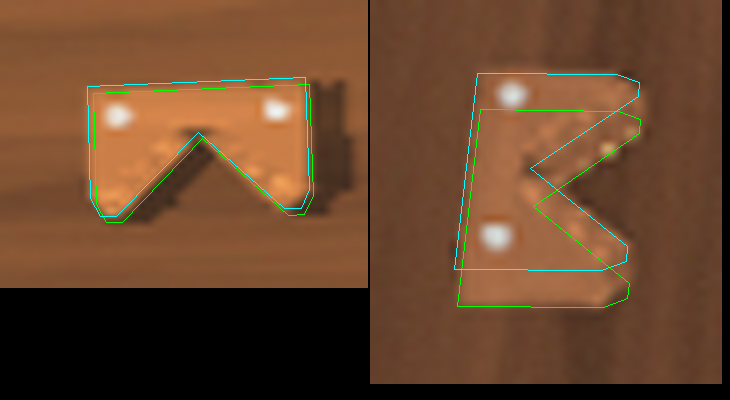

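{"op": "arm_command", "data": {
  "steps": [
    [[1,0,0,0,0,0,0.163],[1,0,0,0,0,0,0.163],[1,0,0,0,0,0,0.163],[1,0,0,0,0,0,0.163],[1,0,0,0,0,0,0.163],[1,0,0,0,0,0,0.163],[1,0,0,0,0,0,0]]
  ]
}}

```text
time: 2.28
tool_pos: [0.2543, 0.5434, 0.2422]
orientation: [3.132, 0.246, -0.0]
contact_force: [0.4, 0.2, -0.9]
opening: -0.0001
```

{"op": "arm_command", "data": {
  "steps": [
    [[1,0.0226,0.0493,0,0,0,0],[1,0.0226,0.0493,0,0,0,0],[1,0.0226,0.0493,0,0,0,0],[1,0.0226,0.0493,0,0,0,0],[1,0.0226,0.0493,0,0,0,0],[1,0.0226,0.0493,0,0,0,0],[1,0.0226,0.0493,0,0,0,0],[1,0.0226,0.0493,0,0,0,0],[1,0.0226,0.0493,0,0,0,0],[1,0.0226,0.0493,0,0,0,0],[1,0.0226,0.0493,0,0,0,0],[1,0.0226,0.0493,0,0,0,0]]
  ]
}}

```text
time: 3.78
tool_pos: [0.6145, -0.0009, 0.2424]
orientation: [-3.132, -0.249, -0.001]
contact_force: [0.5, -0.4, -0.5]
opening: -0.0004
```

{"op": "arm_command", "data": {
  "steps": [
    [[1,0,0,0.02,0,0,0],[1,0,0,0.02,0,0,0],[1,0,0,0,0,0,0],[1,0,0,0,0,0,0]]
  ]
}}

```text
time: 4.28
tool_pos: [0.614, 0.0008, 0.203]
orientation: [3.132, 0.246, 0.001]
contact_force: [0.2, 1.0, 0.8]
opening: 0.0003
```

```bash
python3 - <<'E'
from h import *
from rig import status
s=status.read_state(); print({k:np.round(v,4) for k,v in s.items()}); M=R.from_rotvec(s['orientation']).as_matrix();print(M.round(3))
o=[]
for n in("top","side"):
    im,d=cams.read_camera(n); np.save(f"{n}1.npy",d); cv2.imwrite(f"pics/{n}1.png",im)
    tip=s['tool_pos']+M[:,2]*.011; print(n,proj(n,tip),proj(n,[.611,-.001,.136]))
    c=(250,110) if n=='top' else(180,100)
    o.append(cv2.resize(im[c[1]:c[1]+130,c[0]:c[0]+95],None,fx=4.2,fy=4.2,interpolation=cv2.INTER_CUBIC))
cv2.imwrite("pics/p1.png",np.hstack(o))
E
```

```text
{'time': np.float64(4.275), 'joint_pos': array([-1.1100e-01,  4.1440e-01,  1.5259e+00, -1.0000e-04,  1.2006e+00,
       -2.6770e-01]), 'dq': array([ 0.0022, -0.0089, -0.0092,  0.0007, -0.0011,  0.0088]), 'effort': array([-1.76500e-01, -5.41183e+01, -2.60231e+01, -1.16000e-02,
        3.93000e-02, -2.69000e-02]), 'tool_pos': array([0.614 , 0.0008, 0.203 ]), 'orientation': array([3.1317e+00, 2.4590e-01, 1.1000e-03]), 'contact_force': array([0.1853, 0.9749, 0.849 ]), 'torque': array([-0.0124,  0.0246, -0.0199]), 'opening': np.float64(0.0003)}
[[ 0.988  0.156  0.001]
 [ 0.156 -0.988 -0.   ]
 [ 0.001  0.    -1.   ]]
top [[286.58711564 168.26299341]] [[286.72526851 172.63474883]]
side [[240.68251539 178.06379035]] [[242.61541324 193.56986539]]
```

View pics/p1.png

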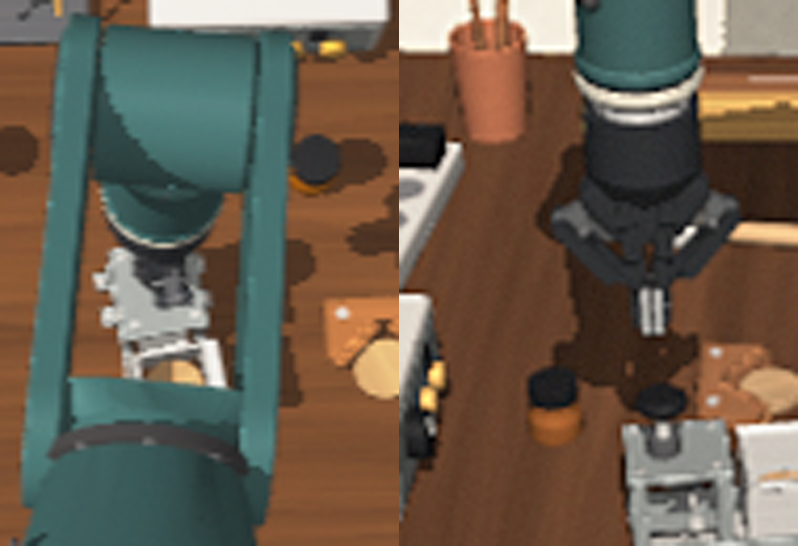

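{"op": "arm_command", "data": {
  "steps": [
    [[1,-0.003,0.002,0.02,0,0,0],[1,0,0,0.02,0,0,0],[1,0,0,0.012,0,0,0],[1,0,0,0.004,0,0,0],[1,0,0,0,0,0,0],[1,0,0,0,0,0,0]]
  ]
}}

```text
time: 5.12
tool_pos: [0.6117, -0.0017, 0.1471]
orientation: [3.132, 0.243, 0.003]
contact_force: [-0.6, -0.3, -0.3]
opening: 0.0002
```

{"op": "arm_command", "data": {
  "steps": [
    [[1,0,0,0.017,0,0,0],[1,0,0,0.0175,0,0,0],[1,0,0,0,0,0,0],[1,0,0,0,0,0,0],[1,0,0,0,0,0,0]]
  ]
}}

```text
time: 5.75
tool_pos: [0.6128, -0.0019, 0.1138]
orientation: [3.131, 0.243, 0.006]
contact_force: [-2.4, 0.0, 10.4]
opening: 0.0
```

{"op": "arm_command", "data": {
  "steps": [
    [[1,0,0,0.001,0,0,0],[1,0,0,0.001,0,0,0],[1,0,0,0,0,0,0],[1,0,0,0,0,0,0]]
  ]
}}

```text
time: 6.25
tool_pos: [0.6128, -0.0019, 0.1136]
orientation: [3.131, 0.243, 0.007]
contact_force: [-5.1, 0.3, 24.0]
opening: -0.0002
```

{"op": "arm_command", "data": {
  "steps": [
    [[1,0,0,-0.012,0,0,0],[1,0,0,-0.012,0,0,0],[1,0,0,-0.015,0,0,0],[1,0,0,-0.03,0,0,0],[1,0,0,-0.03,0,0,0],[1,0,0,0,0,0,0]]
  ]
}}

```text
time: 7.0
tool_pos: [0.6125, -0.0019, 0.2114]
orientation: [3.131, 0.243, 0.007]
contact_force: [0.4, -0.4, -0.8]
opening: -0.0001
```

```bash
python3 - <<'E'
from h import *
from rig import status,models
s=status.read_state(); print(s['tool_pos'],s['contact_force'])
o=[]
for n in("top","side"):
    im,d=cams.read_camera(n); np.save(f"{n}2.npy",d); cv2.imwrite(f"pics/{n}2.png",im)
    for t in("blank1","plunger_top"):
      for k,r in enumerate(models.regions_of(n,t)[:4]):
        P=cloud(n,d,r['mask']); print(n,t,round(r['p'],2),r['bbox'],r['mask'].sum(),P.mean(0).round(3),P.min(0).round(3),P.max(0).round(3))
    c=(235,110) if n=='top' else(215,140)
    o.append(cv2.resize(im[c[1]:c[1]+130,c[0]:c[0]+95],None,fx=4.2,fy=4.2,interpolation=cv2.INTER_CUBIC))
cv2.imwrite("pics/p2.png",np.hstack(o))
E
```

```text
[ 0.61252811 -0.00189492  0.21140626] [ 0.42351626 -0.36688517 -0.77121897]
top plunger_top 0.4 [231.8, 138.0, 17.5, 15.5] 159 [0.728 0.148 0.033] [ 0.71   0.127 -0.005] [0.761 0.173 0.056]
side blank1 0.74 [287.3, 217.9, 15.0, 11.0] 120 [ 0.459 -0.02   0.011] [ 0.439 -0.043  0.001] [0.479 0.004 0.017]
```

View pics/p2.png

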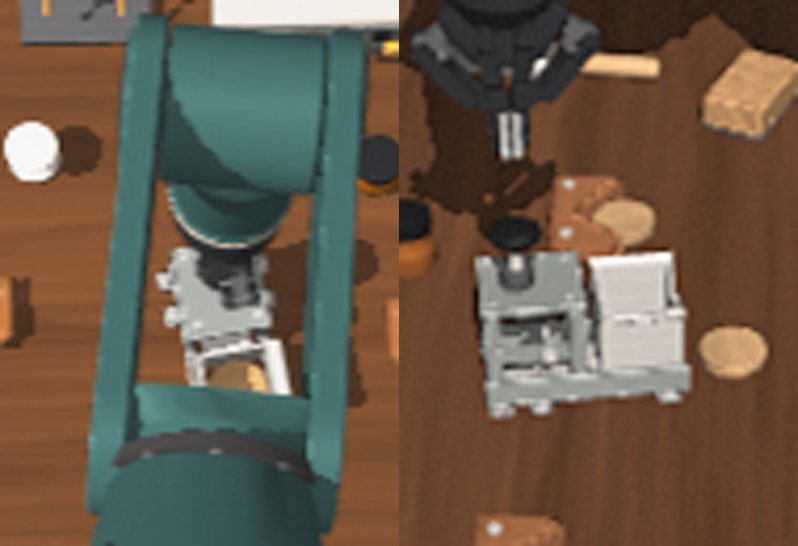

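{"op": "arm_command", "data": {
  "steps": [
    [[1,0,0,0,0,0,0.1745],[1,0,0,0,0,0,0.1745],[1,0,0,0,0,0,0.1745],[1,0,0,0,0,0,0.1745],[1,0,0,0,0,0,0.1745],[1,0,0,0,0,0,0.1745],[1,0,0,0,0,0,0.1745],[1,0,0,0,0,0,0.1745],[1,0,0,0,0,0,0.1745]]
  ]
}}

```text
time: 8.43
tool_pos: [0.6104, -0.0016, 0.2078]
orientation: [2.38, -2.049, -0.002]
contact_force: [0.5, -0.4, -0.4]
opening: 0.0001
```

{"op": "arm_command", "data": {
  "steps": [
    [[1,0.012,0.04,0,0,0,0],[1,0.013,0.04,0,0,0,0],[1,0.012,0.04,0,0,0,0],[1,0.012,0.04,0,0,0,0],[1,0,0,0,0,0,0],[1,0,0,0,0,0,0]]
  ]
}}

```text
time: 9.18
tool_pos: [0.4611, -0.0749, 0.2087]
orientation: [-2.386, 2.043, -0.001]
contact_force: [-0.1, 0.5, -0.2]
opening: -0.0001
```

{"op": "arm_command", "data": {
  "steps": [
    [[1,0,0,0.03,0,0,0],[1,0,0,0.04,0,0,0],[1,0,0,0.04,0,0,0],[1,0,0,0.04,0,0,0],[1,0,0,0.02,0,0,0],[1,0,0,0,0,0,0],[1,0,0,0,0,0,0]]
  ]
}}

```text
time: 10.05
tool_pos: [0.4617, -0.0748, 0.0392]
orientation: [-2.387, 2.042, -0.001]
contact_force: [0.6, -0.5, -0.1]
opening: -0.0001
```

```bash
cat > look.py <<'E'
import sys
from h import *
from rig import status,models
k=sys.argv[1]; ct=eval(sys.argv[2]); cs=eval(sys.argv[3])
s=status.read_state(); print(s['time'],s['tool_pos'].round(4),s['contact_force'].round(1),s['opening']); M=R.from_rotvec(s['orientation']).as_matrix(); print(M.round(3))
o=[]
for n,c in(("top",ct),("side",cs)):
    im,d=cams.read_camera(n); np.save(f"{n}{k}.npy",d); cv2.imwrite(f"pics/{n}{k}.png",im)
    for r in models.regions_of(n,"blank1")[:4]:
        P=cloud(n,d,r['mask']); b=r['bbox']; q=onz(n,[b[0]+b[2]/2-.5,b[1]+b[3]/2-.5],.007)[0]
        print(n,round(r['p'],2),b,r['mask'].sum(),P.mean(0).round(4),np.round(q,4))
    o.append(cv2.resize(im[c[1]:c[1]+130,c[0]:c[0]+95],None,fx=4.2,fy=4.2,interpolation=cv2.INTER_CUBIC))
cv2.imwrite(f"pics/p{k}.png",np.hstack(o))
E
python3 look.py 3 "(235,110)" "(235,150)"
```

```text
10.05 [ 0.4617 -0.0748  0.0392] [ 0.6 -0.5 -0.1] -0.00012164330442604759
[[ 0.155 -0.988  0.001]
 [-0.988 -0.155 -0.   ]
 [ 0.    -0.001 -1.   ]]
top 0.6 [291.1, 220.7, -0.2, 8.9] 27 [ 0.4561 -0.0084  0.0254] [ 0.4539 -0.0126  0.007 ]
top 0.42 [317.3, 139.3, 14.4, 14.7] 147 [ 0.7075 -0.1332  0.0445] [ 0.7261 -0.1386  0.007 ]
side 0.56 [287.2, 215.7, 18.1, 13.2] 161 [ 0.4583 -0.0227  0.0099] [ 0.4519 -0.033   0.007 ]
```

View pics/p3.png

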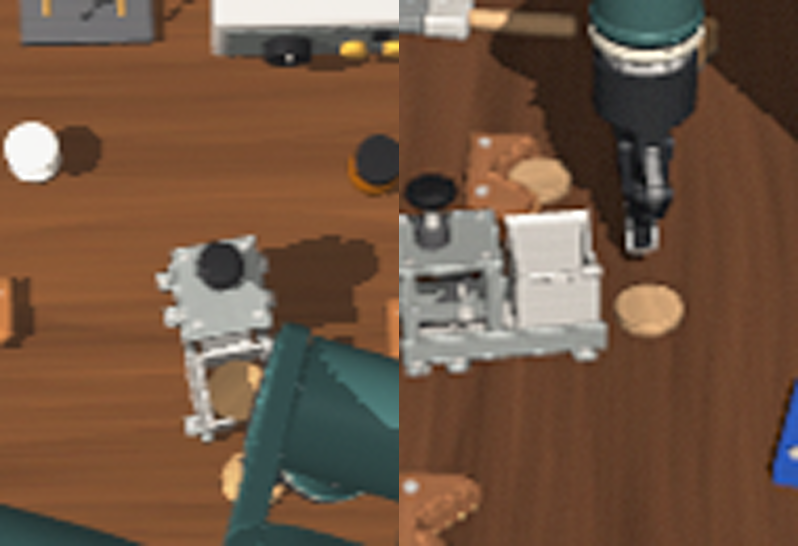

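{"op": "arm_command", "data": {
  "steps": [
    [[1,0,0,0.01,0,0,0],[1,0,0,0.01,0,0,0],[1,0,0,0.0025,0,0,0],[1,0,0,0,0,0,0],[1,-0.004,0,0,0,0,0],[1,-0.006,0,0,0,0,0],[1,-0.008,0,0,0,0,0],[1,-0.008,0,0,0,0,0],[1,-0.008,0,0,0,0,0],[1,-0.008,0,0,0,0,0],[1,-0.006,0,0,0,0,0],[1,0,0,0,0,0,0]]
  ]
}}

```text
time: 11.75
tool_pos: [0.4529, -0.027, 0.0163]
orientation: [2.388, -2.041, -0.0]
contact_force: [0.1, -1.2, 0.3]
opening: 0.0003
```

```bash

python3 look.py 4 "(235,110)" "(235,150)"
```

```text
11.75 [ 0.4529 -0.027   0.0163] [ 0.1 -1.2  0.3] 0.0003043863557640743
[[ 0.155 -0.988 -0.   ]
 [-0.988 -0.155 -0.   ]
 [-0.     0.    -1.   ]]
top 0.41 [271.9, 164.8, 31.6, 33.0] 676 [ 0.5916 -0.0042  0.0791] [ 0.6067 -0.006   0.007 ]
side 0.46 [286.7, 221.9, 18.3, 11.6] 159 [0.4531 0.0095 0.0107] [ 0.4532 -0.0063  0.007 ]
```

View pics/p4.png

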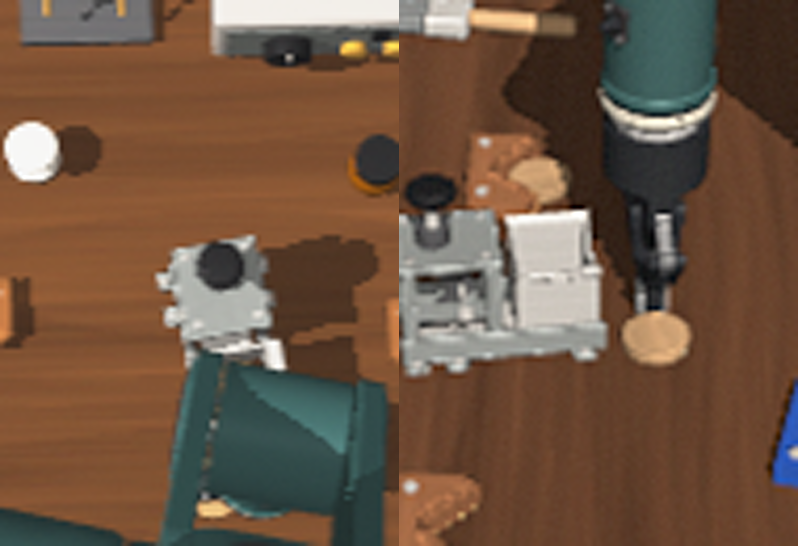

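{"op": "arm_command", "data": {
  "steps": [
    [[1,-0.006,0,0,0,0,0],[1,-0.01,0,0,0,0,0],[1,-0.01,0,0,0,0,0],[1,-0.01,0,0,0,0,0],[1,-0.01,0,0,0,0,0],[1,-0.01,0,0,0,0,0],[1,-0.01,0,0,0,0,0],[1,-0.01,0,0,0,0,0],[1,-0.01,0,0,0,0,0],[1,-0.01,0,0,0,0,0],[1,-0.006,0,0,0,0,0],[1,0,0,0,0,0,0]]
  ]
}}

```text
time: 13.45
tool_pos: [0.4372, 0.0737, 0.0163]
orientation: [2.388, -2.041, -0.0]
contact_force: [0.5, 0.8, 0.3]
opening: -0.0001
```

```bash

python3 look.py 5 "(205,140)" "(235,190)"
```

```text
13.45 [0.4372 0.0737 0.0163] [0.5 0.8 0.3] -9.896633724390456e-05
[[ 0.155 -0.988 -0.   ]
 [-0.988 -0.155 -0.   ]
 [ 0.     0.    -1.   ]]
top 0.57 [283.4, 197.0, 11.3, 14.2] 121 [ 0.5274 -0.0165  0.0312] [ 0.5269 -0.0082  0.007 ]
```

View pics/p5.png

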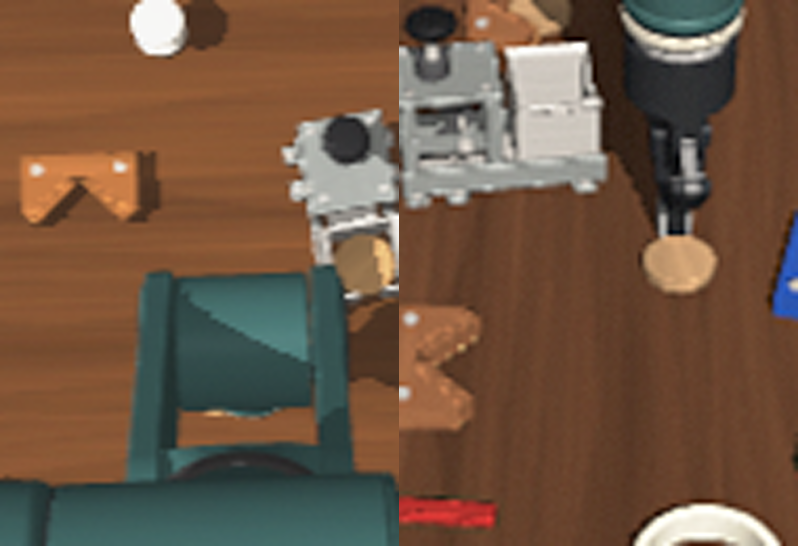

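{"op": "arm_command", "data": {
  "steps": [
    [[1,-0.006,0,0,0,0,0],[1,-0.01,0,0,0,0,0],[1,-0.01,0,0,0,0,0],[1,-0.01,0,0,0,0,0],[1,-0.01,0,0,0,0,0],[1,-0.01,0,0,0,0,0],[1,-0.01,0,0,0,0,0],[1,-0.01,0,0,0,0,0],[1,-0.01,0,0,0,0,0],[1,-0.01,0,0,0,0,0],[1,-0.008,0,0,0,0,0],[1,0,0,0,0,0,0]]
  ]
}}

```text
time: 15.15
tool_pos: [0.4211, 0.1766, 0.0163]
orientation: [2.388, -2.041, 0.0]
contact_force: [-0.2, -0.5, -0.3]
opening: -0.0001
```

{"op": "arm_command", "data": {
  "steps": [
    [[1,0.02,0,0,0,0,0],[1,0.03,0,0,0,0,0],[1,0.03,0,-0.02,0,0,0],[1,0,0,-0.03,0,0,0],[1,0,0,-0.03,0,0,0],[1,0,0,0,0,0,0]]
  ]
}}

```text
time: 15.9
tool_pos: [0.4353, 0.0968, 0.0981]
orientation: [-2.384, 2.041, -0.005]
contact_force: [0.9, -0.8, -0.3]
opening: -0.0002
```

```bash

python3 look.py 6 "(195,140)" "(235,230)"
```

```text
15.9 [0.4353 0.0968 0.0981] [ 0.9 -0.8 -0.3] -0.00019352875363393707
[[ 0.154 -0.988  0.004]
 [-0.988 -0.154  0.   ]
 [ 0.001 -0.004 -1.   ]]
top 0.65 [222.1, 236.2, 0.1, 6.0] 23 [0.4169 0.222  0.0107] [0.4124 0.2241 0.007 ]
top 0.65 [284.1, 192.7, 15.4, 19.3] 200 [ 0.528  -0.0165  0.0289] [ 0.5327 -0.0179  0.007 ]
top 0.57 [399.2, 144.6, 20.2, 56.3] 523 [ 0.638  -0.4299  0.0187] [ 0.6255 -0.4311  0.007 ]
side 0.67 [235.3, 194.1, 13.4, 9.1] 110 [ 0.6159 -0.0058  0.1243] [ 0.6328 -0.1535  0.007 ]
side 0.6 [298.9, 267.1, 20.0, 18.2] 223 [0.4213 0.2112 0.0104] [0.4175 0.2029 0.007 ]
```

View pics/p6.png

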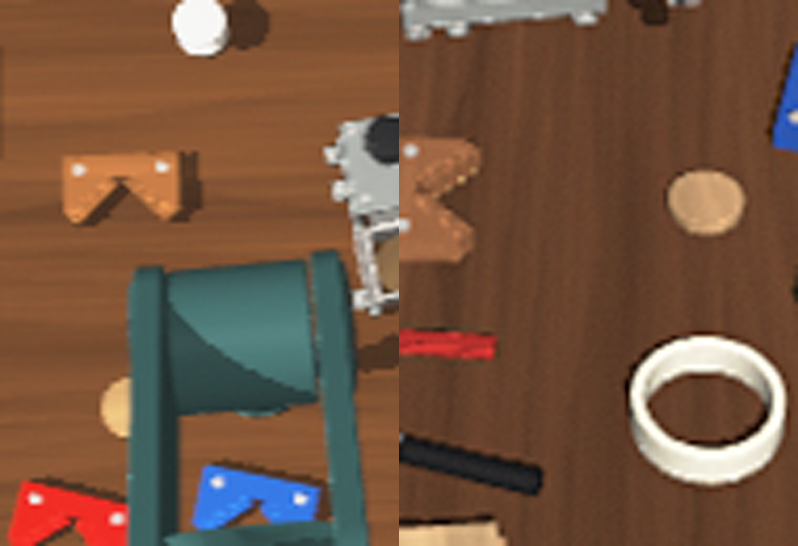

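{"op": "arm_command", "data": {
  "steps": [
    [[0.3,0,0,0,0,0,0.135],[0.3,-0.023,0.012,0,0,0,0],[0.3,-0.023,0.012,0,0,0,0],[0.3,-0.023,0.012,0,0,0,0],[0.3,-0.023,0.011,0,0,0,0],[0.3,-0.023,0.011,0,0,0,0],[0.3,0,0,0,0,0,0],[0.3,0,0,0,0,0,0]]
  ]
}}

```text
time: 17.1
tool_pos: [0.373, 0.2104, 0.0957]
orientation: [2.244, -2.197, -0.0]
contact_force: [-0.4, 0.7, 0.0]
opening: 0.0296
```

```bash

python3 look.py 7 "(185,140)" "(235,230)"
```

```text
17.1 [0.373  0.2104 0.0957] [-0.4  0.7  0. ] 0.02957292361876678
[[ 0.021 -1.    -0.001]
 [-1.    -0.021 -0.001]
 [ 0.001  0.001 -1.   ]]
top 0.57 [284.6, 193.3, 13.2, 14.4] 185 [ 0.5288 -0.0161  0.0298] [ 0.5392 -0.016   0.007 ]
side 0.61 [299.9, 268.6, 20.0, 16.5] 207 [0.4208 0.2128 0.0106] [0.4148 0.2053 0.007 ]
```

View pics/p7.png

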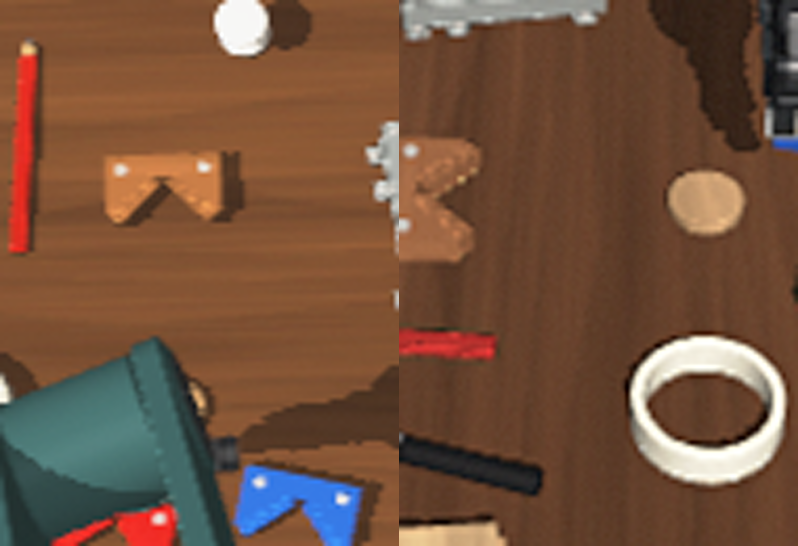

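{"op": "arm_command", "data": {
  "steps": [
    [[0.3,0,0,0.03,0,0,0],[0.3,0,0,0.03,0,0,0],[0.3,0,0,0.015,0,0,0],[0.3,0,0,0.005,0,0,0],[0.3,0,0,0,0,0,0],[0.3,0,-0.004,0,0,0,0],[0.3,0,-0.006,0,0,0,0],[0.3,0,-0.008,0,0,0,0],[0.3,0,-0.008,0,0,0,0],[0.3,0,-0.008,0,0,0,0],[0.3,0,-0.006,0,0,0,0],[0.3,0,0,0,0,0,0]]
  ]
}}

```text
time: 18.8
tool_pos: [0.414, 0.2117, 0.0163]
orientation: [-2.243, 2.199, -0.0]
contact_force: [-0.1, 0.8, -0.3]
opening: 0.0299
```

```bash

python3 look.py 8 "(185,140)" "(235,230)"
```

```text
18.8 [0.414  0.2117 0.0163] [-0.1  0.8 -0.3] 0.02992219374025032
[[ 0.02  -1.     0.001]
 [-1.    -0.02   0.   ]
 [-0.    -0.001 -1.   ]]
top 0.72 [285.7, 196.7, 11.1, 13.3] 162 [ 0.5272 -0.0169  0.0315] [ 0.5293 -0.0159  0.007 ]
side 0.63 [286.6, 269.2, 22.7, 15.8] 275 [0.4504 0.2158 0.0095] [0.4478 0.2072 0.007 ]
```

View pics/p8.png

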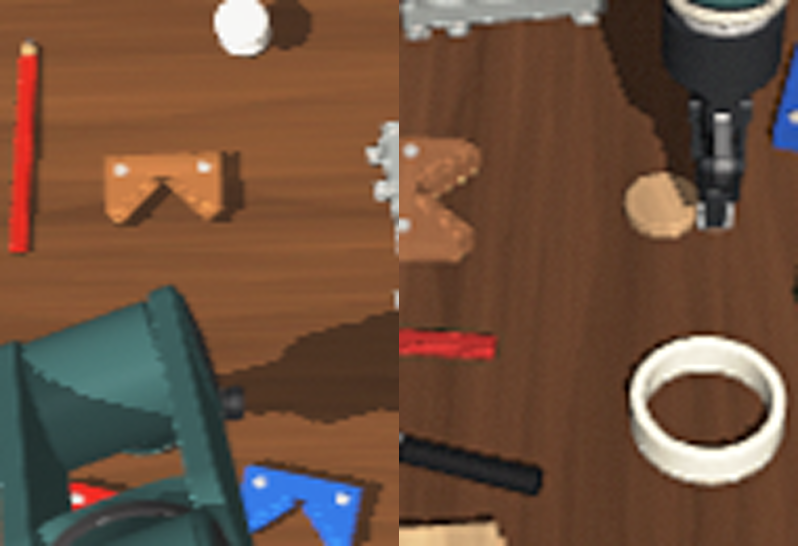

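{"op": "arm_command", "data": {
  "steps": [
    [[0.3,0,-0.006,0,0,0,0],[0.3,0,-0.01,0,0,0,0],[0.3,0,-0.01,0,0,0,0],[0.3,0,-0.01,0,0,0,0],[0.3,0,-0.01,0,0,0,0],[0.3,0,-0.01,0,0,0,0],[0.3,0,-0.01,0,0,0,0],[0.3,0,-0.01,0,0,0,0],[0.3,0,-0.01,0,0,0,0],[0.3,0,-0.01,0,0,0,0],[0.3,0,-0.006,0,0,0,0],[0.3,0,0,0,0,0,0]]
  ]
}}

```text
time: 20.5
tool_pos: [0.5158, 0.2137, 0.0163]
orientation: [-2.243, 2.199, -0.0]
contact_force: [-0.9, -0.3, 0.3]
opening: 0.0299
```

```bash

python3 look.py 9 "(185,140)" "(205,220)"
```

```text
20.5 [0.5158 0.2137 0.0163] [-0.9 -0.3  0.3] 0.029922211502560164
[[ 0.02 -1.    0.  ]
 [-1.   -0.02  0.  ]
 [-0.   -0.   -1.  ]]
top 0.56 [287.0, 193.1, 9.0, 16.6] 128 [ 0.527  -0.0158  0.0318] [ 0.536  -0.0169  0.007 ]
side 0.69 [250.1, 269.4, 21.5, 15.6] 231 [0.5526 0.2198 0.0113] [0.55   0.2103 0.007 ]
```

View pics/p9.png

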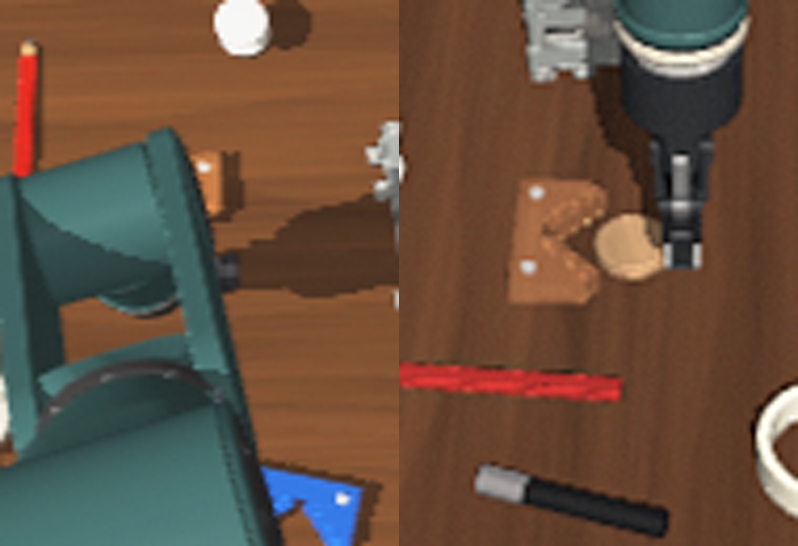

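{"op": "arm_command", "data": {
  "steps": [
    [[0.3,0,-0.005,0,0,0,0],[0.3,0,-0.005,0,0,0,0],[0.3,0,-0.005,0,0,0,0],[0.3,0,-0.004,0,0,0,0],[0.3,0,-0.003,0,0,0,0],[0.3,0,0,0,0,0,0]]
  ]
}}

```text
time: 21.45
tool_pos: [0.5369, 0.214, 0.0161]
orientation: [2.243, -2.198, -0.001]
contact_force: [-1.9, -0.4, 1.0]
opening: 0.0299
```

{"op": "arm_command", "data": {
  "steps": [
    [[0.3,0,-0.002,0,0,0,0],[0.3,0,0,0,0,0,0],[0.3,0,0,0,0,0,0]]
  ]
}}

```text
time: 21.82
tool_pos: [0.538, 0.2139, 0.016]
orientation: [2.243, -2.197, -0.002]
contact_force: [-4.6, -2.0, 1.4]
opening: 0.03
```

{"op": "arm_command", "data": {
  "steps": [
    [[0.3,0,-0.001,0,0,0,0],[0.3,0,-0.001,0,0,0,0],[0.3,0,0,0,0,0,0],[0.3,0,0,0,0,0,0]]
  ]
}}

```text
time: 22.32
tool_pos: [0.5388, 0.2137, 0.0158]
orientation: [2.241, -2.196, -0.004]
contact_force: [-7.3, -1.5, 2.1]
opening: 0.0297
```

```bash

python3 look.py 10 "(185,140)" "(205,220)"
```

```text
22.325 [0.5388 0.2137 0.0158] [-7.3 -1.5  2.1] 0.029661176943795123
[[ 0.02  -1.    -0.004]
 [-1.    -0.02  -0.001]
 [ 0.001  0.004 -1.   ]]
top 0.49 [283.3, 196.2, 12.2, 15.5] 166 [ 0.5277 -0.0157  0.0308] [ 0.5274 -0.0094  0.007 ]
top 0.35 [272.5, 164.2, 33.4, 49.4] 885 [ 0.5758 -0.0065  0.0675] [ 0.5799 -0.0103  0.007 ]
side 0.61 [246.7, 269.6, 12.0, 14.9] 126 [0.5723 0.2173 0.0115] [0.5725 0.2104 0.007 ]
```

View pics/p10.png

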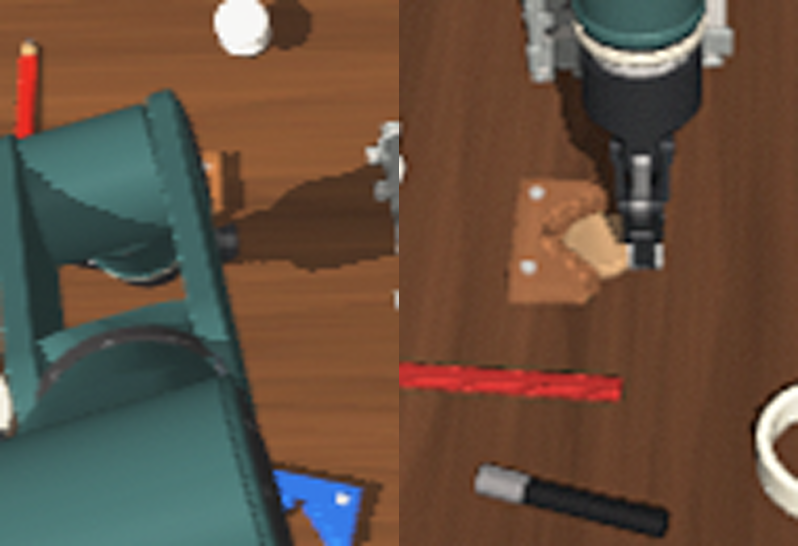

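{"op": "arm_command", "data": {
  "steps": [
    [[0.3,0,0.004,0,0,0,0],[0.3,0,0.015,0,0,0,0],[0.3,0,0.025,0,0,0,0],[0.3,0,0.025,0,0,0,0],[0.3,0,0.02,-0.03,0,0,0],[0.3,0,0,-0.05,0,0,0],[0.3,0,0,-0.05,0,0,0],[0.3,0.03,0,-0.03,0,0,0],[0.3,0.05,0,0,0,0,0],[0.3,0.05,0,0,0,0,0],[0.3,0.05,0,0,0,0,0],[0.3,0,0,0,0,0,0]]
  ]
}}

```text
time: 24.02
tool_pos: [0.4565, 0.0299, 0.1767]
orientation: [-2.238, 2.203, -0.004]
contact_force: [-0.4, -0.6, 0.3]
opening: 0.0302
```

```bash

python3 look.py 11 "(185,140)" "(205,220)"
```

```text
24.025 [0.4565 0.0299 0.1767] [-0.4 -0.6  0.3] 0.030226659676069172
[[ 0.016 -1.     0.002]
 [-1.    -0.016 -0.001]
 [ 0.001 -0.002 -1.   ]]
top 0.56 [218.8, 190.1, 10.2, 11.7] 119 [0.5703 0.215  0.0112] [0.5613 0.2159 0.007 ]
side 0.51 [247.2, 269.5, 16.2, 15.8] 190 [0.5681 0.2185 0.0108] [0.5653 0.2115 0.007 ]
side 0.32 [189.1, 307.4, 64.1, 5.9] 333 [0.6403 0.3325 0.0085] [0.6455 0.3317 0.007 ]
```

View pics/p11.png

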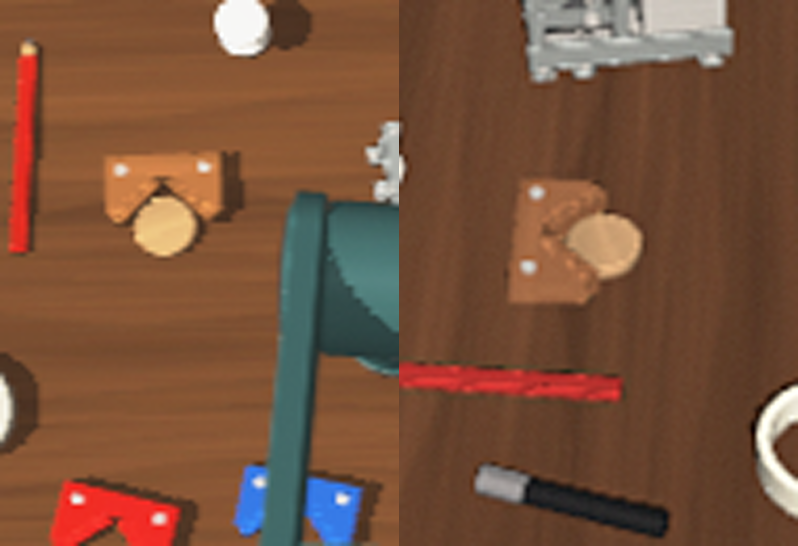

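```bash
python3 - <<'E'
from fit import *
for n,boxes in {'top':{'new':(199,166,46,44),'used':(318,168,48,46)},'side':{'new':(220,254,60,48),'used':(0,0,0,0)}}.items():
    for w_,b in boxes.items():
        if b[2]==0: continue
        im=cv2.imread(f'pics/{n}11.png' if w_=='new' else f'pics/{n}0.png'); l,t,w,h=b
        c=im[t:t+h,l:l+w]; hsv=cv2.cvtColor(c,cv2.COLOR_BGR2HSV)
        H,S,Vv=[hsv[...,i].astype(int) for i in range(3)]
        m=((Vv>150)&(S<150)&(S>60)).astype(np.uint8) if n=='top' else ((Vv>140)&(S<140)&(S>50)).astype(np.uint8)
        k,lab,st,ce=cv2.connectedComponentsWithStats(m); i=1+np.argmax(st[1:,4])
        cs,_=cv2.findContours((lab==i).astype(np.uint8),0,1); e=cv2.fitEllipse(cs[0])
        print(n,w_,st[i],ce[i]+[l,t],onz(n,ce[i]+[l,t],.01).round(4),'ell',np.round(e[0],2),np.round(e[1],2), 'px for 50mm', 50e-3*460/1.57)
# circle template fit: predicted disc at seat
p=[.5717,.214,.016]
for n in('top','side'):
    im=cv2.imread(f'pics/{n}11.png'); l,t,w,h={'top':(199,166,46,44),'side':(220,254,60,48)}[n]; S=8
    c=cv2.resize(im[t:t+h,l:l+w],None,fx=S,fy=S,interpolation=cv2.INTER_CUBIC)
    th=np.linspace(0,2*np.pi,60); q=proj(n,np.c_[p[0]+.025*np.cos(th),p[1]+.025*np.sin(th),np.full(60,.01)])
    cv2.polylines(c,[np.round((q-[l,t]+.5)*S).astype(int)],True,(255,0,0),1)
    q0,q1=render(n,p); cv2.polylines(c,[np.round((q1-[l,t]+.5)*S).astype(int)],True,(255,255,0),1)
    cv2.imwrite(f'pics/f11_{n}.png',c)
a=cv2.imread('pics/f11_top.png');b=cv2.imread('pics/f11_side.png')
o=np.zeros((400,860,3),np.uint8);o[:352,:368]=a;o[:384,375:855]=b;cv2.imwrite('pics/f11.png',o[:,:800])
E
```

```text
top new [ 17  21  16  14 165] [223.7030303 193.4969697] [[0.5677 0.2144 0.01  ]] ell [24.7 27.5] [12.79 14.56] px for 50mm 14.64968152866242
top used [ 16  23  15  14 166] [341.25903614 197.40963855] [[ 0.5431 -0.1909  0.01  ]] ell [23.24 29.42] [13.1  14.33] px for 50mm 14.64968152866242
side new [ 23  16  20  17 209] [253.55502392 277.4784689 ] [[0.5683 0.2168 0.01  ]] ell [33.44 23.62] [14.07 17.96] px for 50mm 14.64968152866242
```

View pics/f11.png

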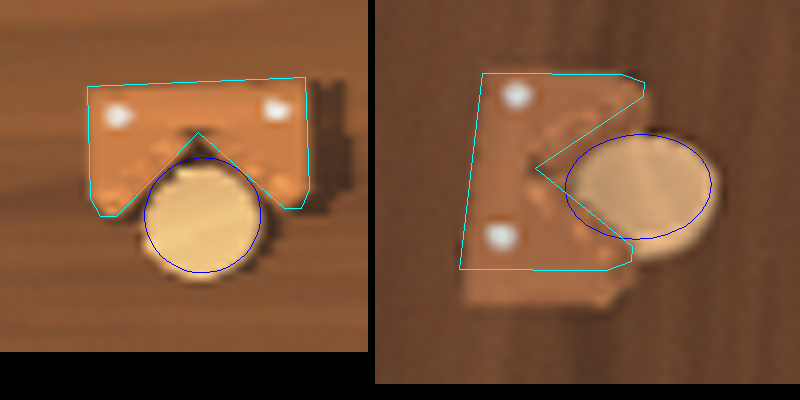

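```bash
python3 - <<'E'
from fit import *
import fit
n='top'
def run(file,box,start,disc):
    im=cv2.imread(file); l,t,w,h=box; c=im[t:t+h,l:l+w].astype(float)
    # joint photometric fit: stop colour vs background via redness map
    R_=c[...,2]; bg=np.median(R_); hi=np.percentile(R_,92)
    o=np.clip((R_-bg)/(hi-bg),0,1)
    def model(p):
        m=mask(n,p[:3],box)
        if disc:
            S=6; th=np.linspace(0,2*np.pi,60); q=proj(n,np.c_[p[3]+.025*np.cos(th),p[4]+.025*np.sin(th),np.full(60,.01)])
            d=np.zeros((h*S,w*S),np.uint8); cv2.fillPoly(d,[np.round(((q-[l,t]+.5)*S-.5)*16).astype(np.int32)],1,shift=4)
            m=np.maximum(m,cv2.resize(d.astype(np.float32),(w,h),interpolation=cv2.INTER_AREA))
        return m
    f=lambda p:np.abs(o-model(p)).sum()
    x0=np.array(start); sim=np.vstack([x0]+[x0+np.eye(len(x0))[i]*(.1 if i==2 else .006) for i in range(len(x0))])
    r=minimize(f,x0,method='Nelder-Mead',options=dict(initial_simplex=sim,maxiter=2000,xatol=1e-5,fatol=1e-3))
    return r.x.round(4),r.fun
print('empty before',run('pics/top0.png',(199,166,46,40),[.57,.214,.03],0))
x,f=run('pics/top11.png',(199,166,46,46),[.57,.214,.03,.568,.214],1); print('now',x,f)
y,f=run('pics/top0.png',(318,168,48,46),[.543,-.191,.0,.543,-.191],1); print('used',y,f)
for q in(x,y):
    a=q[2]; d=q[3:]-q[:2]; print('offset own frame mm',1e3*np.array([d@[np.cos(a),np.sin(a)],d@[-np.sin(a),np.cos(a)]]).round(4))
E
```

```text
empty before (array([ 0.5728,  0.2161, -0.0108]), np.float64(91.25539014855427))
now [0.5713 0.2154 0.0286 0.5683 0.2153] 142.22086748144613
used [ 0.5441 -0.1907  0.0188  0.544  -0.1903] 134.71141679740154
offset own frame mm [-3. -0.]
offset own frame mm [-0.1  0.4]
```

{"op": "arm_command", "data": {
  "steps": [
    [[1,-0.037,-0.007,0,0,0,0],[1,-0.037,-0.007,0,0,0,0],[1,-0.037,-0.007,0,0,0,0],[1,-0.037,-0.007,0,0,0,0],[1,-0.036,-0.008,0,0,0,0],[1,0,0,0.04,0,0,0],[1,0,0,0.05,0,0,0],[1,0,0,0.04,0,0,0],[1,0,0,0.02,0,0,0],[1,0,0,0.01,0,0,0],[1,0,0,0,0,0,0],[1,0,0,0,0,0,0]]
  ]
}}

```text
time: 25.72
tool_pos: [0.4888, 0.2178, 0.0172]
orientation: [-2.244, 2.197, -0.001]
contact_force: [-0.9, 0.1, -0.5]
opening: -0.0002
```

{"op": "arm_command", "data": {
  "steps": [
    [[1,0.003,0,0,0,0,0],[1,0,-0.01,0,0,0,0],[1,0,-0.01,0,0,0,0],[1,0,-0.01,0,0,0,0],[1,0,-0.006,0,0,0,0],[1,0,-0.004,0,0,0,0],[1,0,-0.002,0,0,0,0],[1,0,0,0,0,0,0],[1,0,0,0,0,0,0]]
  ]
}}

```text
time: 26.85
tool_pos: [0.5298, 0.215, 0.0162]
orientation: [2.244, -2.198, -0.0]
contact_force: [0.1, -0.1, 0.1]
opening: 0.0003
```

{"op": "arm_command", "data": {
  "steps": [
    [[1,0,-0.002,0,0,0,0],[1,0,0,0,0,0,0],[1,0,0,0,0,0,0]]
  ]
}}

```text
time: 27.22
tool_pos: [0.5314, 0.2149, 0.0161]
orientation: [2.243, -2.198, -0.001]
contact_force: [-2.9, -1.7, 0.2]
opening: -0.0002
```

{"op": "arm_command", "data": {
  "steps": [
    [[1,0,-0.002,0,0,0,0],[1,0,0,0,0,0,0],[1,0,0,0,0,0,0]]
  ]
}}

```text
time: 27.6
tool_pos: [0.5318, 0.2146, 0.0159]
orientation: [2.241, -2.196, -0.004]
contact_force: [-6.2, -0.9, 2.7]
opening: 0.0002
```

{"op": "arm_command", "data": {
  "steps": [
    [[1,0,-0.002,0,0,0,0],[1,0,-0.001,0,0,0,0],[1,0,0,0,0,0,0],[1,0,0,0,0,0,0]]
  ]
}}

```text
time: 28.1
tool_pos: [0.5322, 0.2142, 0.0155]
orientation: [2.238, -2.193, -0.008]
contact_force: [-10.4, -1.2, 5.5]
opening: -0.0
```

{"op": "arm_command", "data": {
  "steps": [
    [[1,0,0.006,0,0,0,0],[1,0,0.015,0,0,0,0],[1,0,0.025,0,0,0,0],[1,0,0.025,0,0,0,0],[1,0,0.02,-0.03,0,0,0],[1,0,0,-0.05,0,0,0],[1,0,0,-0.05,0,0,0],[1,0.03,0,-0.05,0,0,0],[1,0.05,0,-0.02,0,0,0],[1,0.05,0,0,0,0,0],[1,0.03,0,0,0,0,0],[1,0,0,0,0,0,0]]
  ]
}}

```text
time: 29.6
tool_pos: [0.4495, 0.052, 0.2166]
orientation: [-2.24, 2.202, -0.002]
contact_force: [-0.6, 1.3, 0.0]
opening: 0.0002
```

```bash

python3 look.py 12 "(185,140)" "(205,220)"
```

```text
29.6 [0.4495 0.052  0.2166] [-0.6  1.3  0. ] 0.00021608971044698955
[[ 0.017 -1.     0.002]
 [-1.    -0.017 -0.   ]
 [ 0.    -0.001 -1.   ]]
top 0.59 [326.7, 180.2, 27.8, 18.6] 358 [ 0.5781 -0.1881  0.0185] [ 0.573  -0.1886  0.007 ]
top 0.52 [219.1, 191.5, 8.5, 12.7] 153 [0.5679 0.2153 0.0114] [0.5548 0.2179 0.007 ]
side 0.58 [245.8, 268.5, 17.3, 17.0] 196 [0.5697 0.2166 0.0109] [0.5677 0.2101 0.007 ]
side 0.38 [288.7, 310.5, 37.1, 34.6] 621 [0.4245 0.3885 0.0172] [0.4256 0.3819 0.007 ]
```

View pics/p12.png

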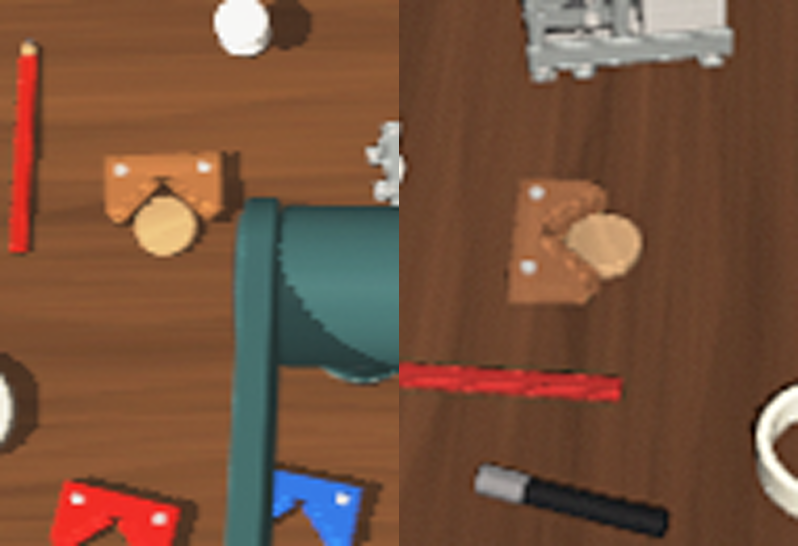

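View pics/side12.png

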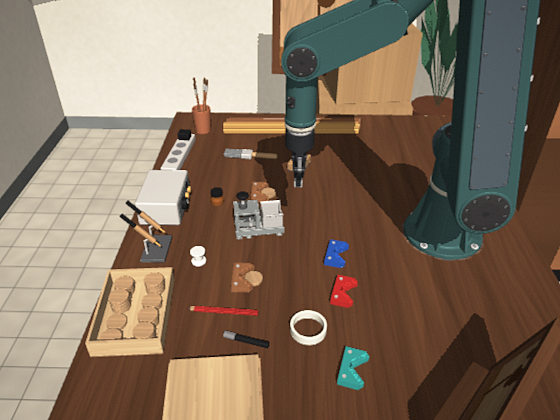

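```bash
python3 -c "
from rig import robot
print(robot.close_job())"
```

```text
the job is handed in; nothing more can be done
None
```

I pressed the plunger to its stop: the fingertips stood 103 mm above the bench, and a further press raised the force to 24 N without moving them. I then let it spring back up, and one blank came out. I pushed it sideways with the closed fingertips, then into the empty V-stop with the fingers held 30 mm apart. A second push with the fingers closed made sure it was home. The job was handed in at about 30 s, with the arm clear of everything.

**Last checks:**
- **Seat:** The blank lies flat in the notch at about (0.568–0.570, 0.215). A final 10 N push moved it less than 1 mm, so it bears firmly on the stop.
- **Disagreement:** My outline fit of the stop in the top image, made before that second push and not repeated, put the blank about 3 mm short of the seat point. The same fit gave about 0 mm for the blank in the other stop. A 3 mm gap would be inside the 6 mm limit and near what the images can resolve. I trusted the firm resistance to the push.
- **Rest of the scene:** In the last pictures the plunger is up, and the blank in the other stop and the bystanders look unmoved. I compared these by eye only. I did not measure the three blanks left in the hopper on their own; the top one still showed at the same place in the last top-camera readings that picked it out.

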